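# Index a pot on the banding wheel and set the brake

### The job

With a fingertip, push the spokes of the banding wheel round until the handle of the pot standing on it points the same way as the flat arrow on the wheel's base, and leave it still there. Then push the brake lever round until it stops against its stop pin. Do not touch the pot itself, do not pick anything up, and leave the things round about where they stand.

Things in the scene. Friction and masses are not known exactly. Their poses are not given: they have to be found in the camera images.
- wheel_base: fixed dark steel base of the banding wheel: foot 170 across, 12 high. Origin on the wheel's vertical axis at bench level; its x axis is the direction of the flat arrow, z up. A 12 high tongue runs out from the foot on its +y side and carries the brake lever. Above the foot turns an aluminium disc 156 across, its top 70 above the bench
- wheel (a joint): angle of the disc with its four spokes, growing anticlockwise from above; 0 when spoke0 lies along the arrow. Turns either way with no end stop in reach, light friction (about 0.15 N m), stays where it is left; the brake lever does not alter this in the simulation
- index_tip (a point): point of the flat aluminium arrow that lies on the bench, fixed to the base, 180 from the wheel's axis, 12 above the bench
- spoke0_end (a point): centre of the black ball (22 across) ending one of the wheel's four equal level spokes, 90 degrees apart, numbered anticlockwise from above: steel rod 14 thick, its middle 60 above the bench, bare from 78 to 114 from the wheel's axis; ball at 125
- spoke1_end (a point): centre of the black ball (22 across) ending one of the wheel's four equal level spokes, 90 degrees apart, numbered anticlockwise from above: steel rod 14 thick, its middle 60 above the bench, bare from 78 to 114 from the wheel's axis; ball at 125
- spoke2_end (a point): centre of the black ball (22 across) ending one of the wheel's four equal level spokes, 90 degrees apart, numbered anticlockwise from above: steel rod 14 thick, its middle 60 above the bench, bare from 78 to 114 from the wheel's axis; ball at 125
- spoke3_end (a point): centre of the black ball (22 across) ending one of the wheel's four equal level spokes, 90 degrees apart, numbered anticlockwise from above: steel rod 14 thick, its middle 60 above the bench, bare from 78 to 114 from the wheel's axis; ball at 125
- pot: low round open terracotta pot with one short stub handle, standing loose in the middle of the wheel and carried round with it: 100 across, 42 high, rim 112 above the bench; origin at the centre of its underside, x axis towards the handle
- pot_handle (a point): outer end of the pot's stub handle (18 wide, 12 thick), 76 from the pot's axis, 98 above the bench; nothing of the pot reaches farther out than 78
- brake (a joint): angle of the brake lever about its upright pivot: grows anticlockwise seen from above, from 0 (released) to 1.1 rad (against the upright stop pin); stays where it is left, light friction (about 0.1 N m)
- brake_pivot (a point): on the brake lever's pivot axis, 166 from the wheel's axis, at the height of the lever, 50 above the bench
- brake_end (a point): centre of the black ball (22 across) at the end of the brake lever, a level steel rod 13 thick; 76 from its pivot, 50 above the bench. The stop pin, 10 thick and 54 high, stands 33 from the pivot on the anticlockwise side
- beaker: bystander: brown clay beaker, 60 wide, 65 high, open top, upright
- cone: bystander: olive cone-shaped stopper, 56 wide at the foot, 85 high
- jar: bystander: small round olive jar, 60 wide, 66 high
- can: bystander: bare metal can, 74 wide, 100 high
- brush: bystander: paint brush lying flat
- spatula: bystander: spatula lying flat
- bowl: bystander: brown clay bowl, 110 wide, 45 high
There are look-alikes about, which are no part of the job. What is shaped like the pot but green is not meant.

How it is judged:
By the outcome, as a careful person would: the job done as asked, in the order asked, and still so for the second after the job is handed in, with the robot touching nothing.
It also fails if it takes over 64 s, if anything falls off the work surface, if the arm or the gripper's body presses on something with over 40 N, if the wrist force passes 120 N, or if a joint passes its speed limit or range.

### The arm

A 6-joint arm with a two-finger parallel gripper is mounted at the origin on the work surface. World frame = base frame: x ahead of the robot, y to its left, z up, the work surface at z = 0. Lengths are in m, angles in rad, forces in N, time in s.
With the tool pointing down it reaches from about 0.4 to 0.825 m from the base axis. Payload 7 kg.
Tool frame: the origin (TCP) lies midway between the tips of the shut fingers; the grasp point (between the pads) lies 19 mm behind it; z points along the fingers, y is the line along which they close (so a half turn about z gives the same grasp; the last joint's range is limited). The gripper opens to 88 mm and grips with 3 to 60 N. Pads are 19 mm wide; open, the fingers measure 130 mm over their backs; the gripper's body (78 mm by 193 mm) begins 47 mm behind the grasp point.
Start: joints at [-0.877, 0.359, 0.012, 0, -1.224, -0.288], TCP at [0.266, -0.62, 0.227] pointing down, gripper open.
Joint ranges: [-3.07, 3.07], [-1.43, 2.12], [-1.02, 1.25], [-3.03, 1.67], [-3.05, -0], [-3.03, 3.03]. Speed limits (rad/s): [2.39, 2.39, 3.01, 3.14, 3.14, 3.14].

### API

Orientations are given as [roll, pitch, yaw] about the fixed x, y, z axes, in that order (R = Rz(yaw) Ry(pitch) Rx(roll)).
In Python, from station import arm, grab_frame, camera_params, spot_in gives the robot as it stands.
- The arm moves only by the shell command python3 -m jog 'ROWS' [FORCE]. ROWS is JSON, a list that holds one entry, the list of rows, each a list of 7 numbers: the shift along the tool's x, y, z in mm, then the turn, a rotation vector about the tool's x, y, z in rad, then the finger opening in mm, from 0 to 87.6. In form: [[[x, y, z, wx, wy, wz, fingers], ...]]. A call has 1 to 20 rows; each row is the pose to reach, as a shift and turn from the pose commanded when the call began, along the tool's axes at that moment; what a row does not reach only later rows make up. A row lasts 1/8 s, in which the tool goes at most 62.5 mm and 10.7 degrees, less where a joint would pass 70% of its speed; a pose out of reach is approached as far as the arm can. A call with a gripper value outside its range is refused whole. The fingers move at their own pace and stop on an object; FORCE is the grip in N (left out, the last holds). Time passes only in rows, so rows that repeat a pose let the fingers close. It gives the time, the measured TCP pose, the force, the opening and the grip force at its end, in the units of the state.
- arm.get_state(): the state, without advancing time (a new reading comes with each control period).
- grab_frame(name): name is "side" or "top" or "wrist"; returns (picture, depth): 384x512x3 uint8, blue, green, red; 384x512 float32, m along the optical axis (not along the pixel's ray), 0 where there is no reading.
- camera_params(name): a dict with "mtx" (3x3 intrinsics, pixels), "R" (3x3) and "t" (3): a world point X has camera coordinates R X + t. Camera axes: x right, y down, z forward; pixel columns grow to the right and rows downward; lengths in m; the calibration is good to about 2 mm. A picture is of the moment at which its call begins: read the wrist's pose just before it. camera_params takes no time and is no camera call; for the wrist camera it gives the pose at the moment of the call.
- arm.job_done(): hands the job in; it is judged then, once.
Trained networks look in the newest picture that a camera, given by its name, has taken for a name from the list of things; names that differ only in an ending like _2 or _b are one class to them, and where a whole thing is asked for, a point or a joint stands for the part that bears it (a point fixed in the world has none). Each returns a list of dicts, best first, with "confidence" (0 to 1); they miss things now and then, are a little off and sometimes report something else, mostly with a low value. They report only what shows in the picture. A call takes as long as a camera call. They do not tell look-alikes from the thing itself.
- spot_in(query, camera): "uv" ([column, row] in pixels, amid what is visible of it).
The state is a dict: "t": time; "q": joint angles; "qd": joint speeds; "joint_efforts": joint torques, N m; "eef_pos": TCP position; "ee_rot": TCP orientation; "force": force on the tool from outside, world axes, zero at the start; "moment": the same for the moment, N m; "width": finger opening in m; "gripper_force": force on a finger pad.
Only numpy, scipy, OpenCV 4.12 (cv2) and the standard library are available. Lean on these libraries where they do the work, as an engineer would, in place of code of your own. Each camera call takes 0.05 s, during which the arm holds its last target. There are 200 camera calls.

## Working session

There is one attempt and no reset: what is moved stays moved. The work goes in short steps, Python scripts to look and compute and a shell command to move; the robot and the scene stay as the last step left them, time stands still between calls to the robot, and variables do not carry over. Pictures are saved under pics/ and viewed, at most 10 in all, crops included, and the job is handed in when it is done.

```bash
mkdir -p pics
cat > h.py <<'E'
import numpy as np, cv2
from station import arm, grab_frame, camera_params, spot_in
def ray(cam,uv,z):
    p=camera_params(cam);K=np.array(p["mtx"]);R=np.array(p["R"]);t=np.array(p["t"])
    c=-R.T@t; d=R.T@np.linalg.inv(K)@np.array([uv[0],uv[1],1.]); return c+d*(z-c[2])/d[2]
def proj(cam,X):
    p=camera_params(cam);x=np.array(p["mtx"])@(np.array(p["R"])@np.array(X)+np.array(p["t"]));return x[:2]/x[2]
E
python3 - <<'E'
from h import *
np.set_printoptions(precision=3,suppress=True)
im,d=grab_frame("top");cv2.imwrite("pics/top1.png",cv2.resize(im,(800,600)))
Z=dict(wheel_base=.07,index_tip=.012,spoke0_end=.06,spoke1_end=.06,pot=.112,pot_handle=.098,brake_pivot=.05,brake_end=.05,beaker=.065,cone=.06,jar=.066,can=.1,bowl=.045,brush=.01,spatula=.01)
for n,z in Z.items():
    for r in spot_in(n,"top")[:4]: print(n,round(r["confidence"],2),np.array(r["uv"]),ray("top",r["uv"],z))
s=arm.get_state();print(s["t"],s["eef_pos"],s["ee_rot"])
im,d=grab_frame("side");cv2.imwrite("pics/side1.png",cv2.resize(im,(800,600)))
E
```

```text
wheel_base 0.71 [244.  193.2] [0.55  0.048 0.07 ]
wheel_base 0.46 [251.  195.2] [0.542 0.021 0.07 ]
wheel_base 0.31 [375.7 186.1] [ 0.568 -0.465  0.07 ]
index_tip 0.83 [240.3 193.2] [0.562 0.064 0.012]
spoke0_end 0.78 [253.8 196.3] [0.539 0.01  0.06 ]
spoke1_end 0.91 [241.5 192.6] [0.555 0.058 0.06 ]
pot 0.86 [308.3 240.2] [ 0.359 -0.19   0.112]
pot 0.6 [248.7 185. ] [0.573 0.028 0.112]
pot_handle 0.83 [312.5 239.9] [ 0.361 -0.207  0.098]
pot_handle 0.62 [249.8 183.4] [0.583 0.024 0.098]
beaker 0.77 [302.1 205.6] [ 0.498 -0.176  0.065]
cone 0.73 [298.  150.5] [ 0.721 -0.169  0.06 ]
jar 0.5 [209.2 153.9] [0.712 0.183 0.066]
jar 0.41 [376.  186.5] [ 0.568 -0.467  0.066]
can 0.82 [375.3 214.8] [ 0.451 -0.448  0.1  ]
bowl 0.37 [248.9 182.2] [0.599 0.028 0.045]
bowl 0.16 [250.1 193.6] [0.553 0.024 0.045]
spatula 0.92 [150.8 210.7] [0.498 0.42  0.01 ]
0.8 [ 0.266 -0.62   0.227] [-3.142  0.    -2.736]
```

View pics/top1.png

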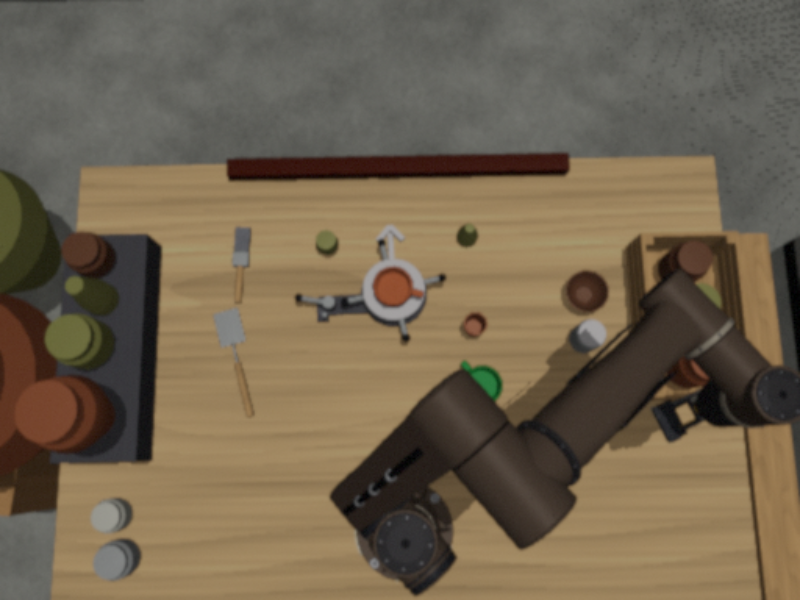

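View pics/side1.png

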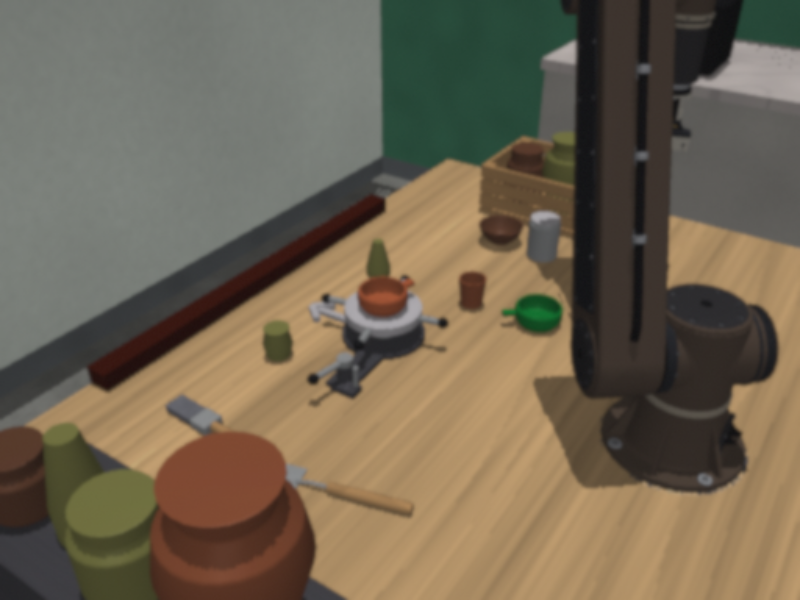

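The top view (800x600 scale) shows the wheel at about (393,290) with its arrow pointing up to (390,230). The terracotta handle points right, towards (418,293). The brake lever pivot is near (328,303) with its ball at (299,298), and the green look-alike is at (485,380). I'll hover beside the wheel and look with the wrist camera.

```bash
cat >> h.py <<'E'
from scipy.spatial.transform import Rotation as Ro
def rel(pos,yaw):
    s=arm.get_state();R0=Ro.from_euler("xyz",s["ee_rot"]);R1=Ro.from_euler("xyz",[np.pi,0,yaw])
    return np.round(R0.inv().apply(np.array(pos)-s["eef_pos"])*1000,1),np.round((R0.inv()*R1).as_rotvec(),3)
E
python3 - <<'E'
from h import *
np.set_printoptions(precision=3,suppress=True)
s=arm.get_state();p=camera_params("wrist");R=np.array(p["R"]);c=-R.T@np.array(p["t"])
R0=Ro.from_euler("xyz",s["ee_rot"]);print("cam in tool",R0.inv().apply(c-s["eef_pos"]),(R@R0.as_matrix()),p["mtx"])
for y in (-2.736,-np.pi,np.pi/2,-np.pi/2,0): print(y,rel([.5,.05,.42],y))
print(s["q"])
E
```

```text
cam in tool [ 0.067  0.001 -0.158] [[ 0.     1.    -0.001]
 [-0.967 -0.    -0.253]
 [-0.253  0.001  0.967]] [[271.447   0.    249.596]
 [  0.    271.447 191.682]
 [  0.      0.      1.   ]]
-2.736 (array([-479.2,  523.5, -193.4]), array([ 0., -0.,  0.]))
-3.141592653589793 (array([-479.2,  523.5, -193.4]), array([ 0.   , -0.   ,  0.406]))
1.5707963267948966 (array([-479.2,  523.5, -193.4]), array([ 0.   , -0.   ,  1.977]))
-1.5707963267948966 (array([-479.2,  523.5, -193.4]), array([ 0.   ,  0.   , -1.165]))
0 (array([-479.2,  523.5, -193.4]), array([ 0.   ,  0.   , -2.736]))
[-0.877  0.359  0.012  0.    -1.224 -0.288]
```

```bash
python3 -m jog '[[[0,0,-60,0,0,0,0],[-480,523,-193,0,0,0.406,0],[-480,523,-193,0,0,0.406,0],[-480,523,-193,0,0,0.406,0],[-480,523,-193,0,0,0.406,0],[-480,523,-193,0,0,0.406,0],[-480,523,-193,0,0,0.406,0],[-480,523,-193,0,0,0.406,0],[-480,523,-193,0,0,0.406,0],[-480,523,-193,0,0,0.406,0],[-480,523,-193,0,0,0.406,0],[-480,523,-193,0,0,0.406,0],[-480,523,-193,0,0,0.406,0],[-480,523,-193,0,0,0.406,0],[-480,523,-193,0,0,0.406,0],[-480,523,-193,0,0,0.406,0],[-480,523,-193,0,0,0.406,0]]]'
python3 - <<'E'
from h import *
np.set_printoptions(precision=3,suppress=True)
im,d=grab_frame("wrist");cv2.imwrite("pics/w1.png",cv2.resize(im,(800,600)));np.savez("w1.npz",d=d)
Z=dict(index_tip=.012,spoke0_end=.06,pot=.112,pot_handle=.098,brake_pivot=.05,brake_end=.05)
for n,z in Z.items():
    for r in spot_in(n,"wrist")[:4]: print(n,round(r["confidence"],2),np.array(r["uv"])*800/512,ray("wrist",r["uv"],z))
s=arm.get_state();print(s["t"],s["q"])
E
```

```text
t: 2.98
eef_pos: [0.5008, 0.049, 0.4198]
ee_rot: [3.141, 0.0, 3.14]
force: [1.0, 0.0, 0.2]
width: 0.0003
gripper_force: 0.0
index_tip 0.72 [410.625 277.031] [0.55  0.079 0.012]
spoke0_end 0.33 [368.906 276.875] [0.54  0.025 0.06 ]
pot 0.85 [368.594 306.25 ] [0.563 0.026 0.112]
pot 0.79 [182.188 113.125] [ 0.359 -0.16   0.112]
pot 0.71 [512.344 297.188] [0.552 0.19  0.112]
pot_handle 0.87 [187.031 113.125] [ 0.357 -0.162  0.098]
pot_handle 0.72 [367.5   306.719] [0.567 0.025 0.098]
brake_pivot 0.69 [514.062 297.188] [0.568 0.211 0.05 ]
brake_pivot 0.57 [369.375 278.75 ] [0.544 0.025 0.05 ]
brake_end 0.89 [514.688 292.5  ] [0.562 0.211 0.05 ]
3.325 [ 0.49   0.003 -0.003 -0.    -1.565 -2.061]
```

View pics/w1.png

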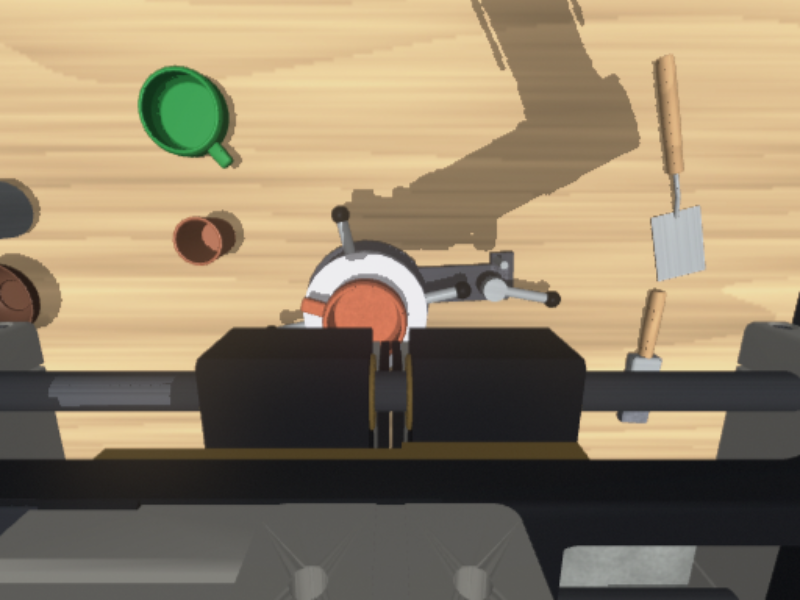

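The wrist view (800 scale) shows spoke balls at (340,214) and (462,290). The brake pivot is at (495,290) with its ball at (553,298), and the handle is at (310,306). The gripper hides the arrow, so I'll move forward 180 mm.

```bash
python3 -m jog '[[[-60,0,0,0,0,0,0],[-120,0,0,0,0,0,0],[-180,0,0,0,0,0,0],[-180,0,0,0,0,0,0],[-180,0,0,0,0,0,0],[-180,0,0,0,0,0,0]]]'
python3 - <<'E'
from h import *
np.set_printoptions(precision=3,suppress=True)
im,d=grab_frame("wrist");cv2.imwrite("w2.png",im);cv2.imwrite("pics/w2.png",cv2.resize(im[0:220,130:422],(797,600),interpolation=cv2.INTER_CUBIC))
p=camera_params("wrist");np.savez("w2.npz",d=d,R=p["R"],t=p["t"],K=p["mtx"])
E
```

```text
t: 4.08
eef_pos: [0.6802, 0.0497, 0.4212]
ee_rot: [3.141, 0.002, -3.142]
force: [-0.9, 0.6, -0.5]
width: 0.0005
gripper_force: 0.0
```

View pics/w2.png

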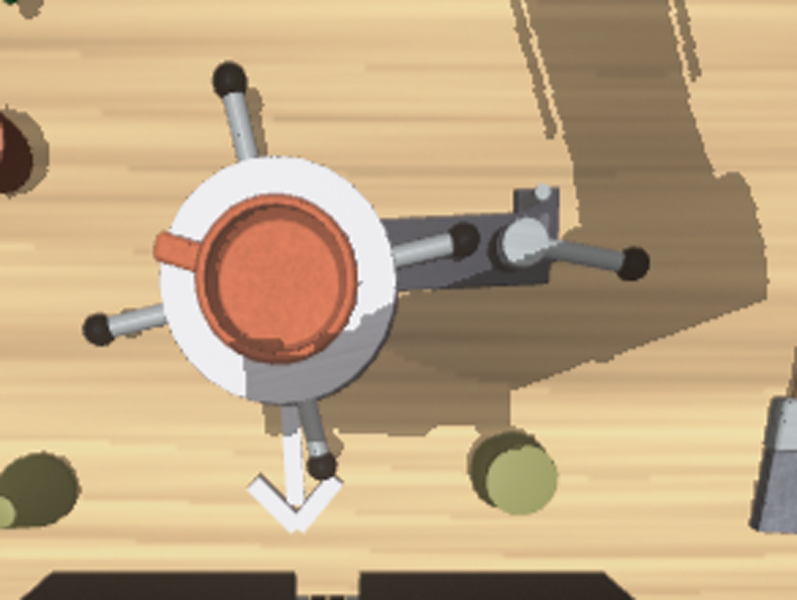

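The crop shows everything. Balls are at (229,79), (463,240), (321,466) and (98,329), the arrow tip at (296,530) and the handle end at (160,247). The pot rim centre is at (276,278). The brake pivot is at (527,243), its ball at (635,263) and the stop pin at (543,191).

```bash
cat > m.py <<'E'
from h import *
np.set_printoptions(precision=4,suppress=True)
def meas(P,off=(130,0),k=800/293.):
    o={}
    for n,(u,v,z) in P.items(): o[n]=ray("wrist",(u/k+off[0],v/k+off[1]),z)[:2]
    return o
ang=lambda a,b:np.degrees(np.arctan2(*(b-a)[::-1]))
E
python3 - <<'E'
from m import *
k=797/292
o=meas(dict(bn=(229,79,.06),bl=(463,240,.06),bf=(321,466,.06),br=(98,329,.06),tip=(296,530,.012),hnd=(156,247,.1),rim=(276,278,.112),piv=(527,243,.058),bend=(635,263,.05),pin=(543,190,.054)),k=k)
for n in o:print(n,o[n])
c=np.mean([o[b] for b in("bn","bl","bf","br")],0);print("axis",c)
for b in("bn","bl","bf","br","tip","hnd","piv"):print(b,np.linalg.norm(o[b]-c),ang(c,o[b]))
print("handle from rim",np.linalg.norm(o["hnd"]-o["rim"]),ang(o["rim"],o["hnd"]))
print("lever",np.linalg.norm(o["bend"]-o["piv"]),ang(o["piv"],o["bend"]),"pin",np.linalg.norm(o["pin"]-o["piv"]),ang(o["piv"],o["pin"]))
E
```

```text
bn [ 0.4618 -0.0095]
bl [0.5563 0.1415]
bf [0.7073 0.0477]
br [ 0.6132 -0.1032]
tip [0.7675 0.0276]
hnd [ 0.5648 -0.0524]
rim [0.5834 0.0211]
piv [0.558  0.1843]
bend [0.5698 0.2604]
pin [0.5248 0.1936]
axis [0.5846 0.0191]
bn 0.1261358641434433 -166.88760810454943
bl 0.125604929504929 103.02076043570264
bf 0.12591184110397857 13.128956459209824
br 0.1256411729008131 -76.87705011621854
tip 0.1830894380351969 2.6454038654897656
hnd 0.07418513010988288 -105.52643217068433
piv 0.16735404806169174 99.17267036943322
handle from rim 0.07582679627245556 -104.23969519222412
lever 0.07702025557484064 81.15097369676296 pin 0.03438913106940756 164.38067274426186
```

Measurements agree with the given sizes: spoke radii 0.126, tip 0.183, handle 0.076, lever 0.077. The arrow points at +2.6° and the handle at −104.5°, so the wheel needs about +107° anticlockwise. The brake is at 81° and its stop is near 144°.

```bash
cat >> m.py <<'E'
C=np.array([.5846,.0191])
def tcp(th,r,tau):
    a=np.radians(th);return C+r*np.array([np.cos(a),np.sin(a)])+tau*np.array([-np.sin(a),np.cos(a)])
def arc(r,tau,ds):
    for d in ds:
        a=np.radians(d);px=r*np.cos(a)-tau*np.sin(a);pt=r*np.sin(a)+tau*np.cos(a)
        print(d,[round(1000*(px-r)),round(-1000*(pt-tau)),0,0,0,round(-a,3),0])
E
python3 - <<'E'
from m import *
p=tcp(193.1,.098,-.045);print(p)
for z in(.2,.052):print(rel([*p,z],np.radians(193.1)))
E
```

```text
[0.479  0.0407]
(array([201.7,  -9.2, 221. ]), array([ 0.   ,  0.003, -0.228]))
(array([202.1,  -9.3, 369. ]), array([ 0.   ,  0.003, -0.228]))
```

```bash
python3 -m jog '[[[60,-3,0,0,0,-0.07,0],[115,-5,20,0,0,-0.14,0],[170,-8,40,0,0,-0.228,0],[202,-9,85,0,0,-0.228,0],[202,-9,145,0,0,-0.228,0],[202,-9,205,0,0,-0.228,0],[202,-9,260,0,0,-0.228,0],[202,-9,310,0,0,-0.228,0],[202,-9,345,0,0,-0.228,0],[202,-9,369,0,0,-0.228,0],[202,-9,369,0,0,-0.228,0],[202,-9,369,0,0,-0.228,0]]]'
python3 - <<'E'
from m import *
print(rel([*tcp(193.1,.098,-.045),.052],np.radians(193.1)))
arc(.098,-.045,[2,5,8,12,17,22,28,34,40,46,52,58,64,70,76,82,87,91,94,96])
E
```

```text
t: 5.62
eef_pos: [0.4797, 0.0413, 0.0523]
ee_rot: [3.141, 0.003, -2.913]
force: [-0.2, -0.2, 0.5]
width: 0.0004
gripper_force: 0.0
(array([ 0.9, -0.4,  0.3]), array([ 0.   ,  0.003, -0.   ]))
2 [2, -3, 0, 0, 0, np.float64(-0.035), 0]
5 [4, -9, 0, 0, 0, np.float64(-0.087), 0]
8 [5, -14, 0, 0, 0, np.float64(-0.14), 0]
12 [7, -21, 0, 0, 0, np.float64(-0.209), 0]
17 [9, -31, 0, 0, 0, np.float64(-0.297), 0]
22 [10, -40, 0, 0, 0, np.float64(-0.384), 0]
28 [10, -51, 0, 0, 0, np.float64(-0.489), 0]
34 [8, -62, 0, 0, 0, np.float64(-0.593), 0]
40 [6, -74, 0, 0, 0, np.float64(-0.698), 0]
46 [2, -84, 0, 0, 0, np.float64(-0.803), 0]
52 [-2, -95, 0, 0, 0, np.float64(-0.908), 0]
58 [-8, -104, 0, 0, 0, np.float64(-1.012), 0]
64 [-15, -113, 0, 0, 0, np.float64(-1.117), 0]
70 [-22, -122, 0, 0, 0, np.float64(-1.222), 0]
76 [-31, -129, 0, 0, 0, np.float64(-1.326), 0]
82 [-40, -136, 0, 0, 0, np.float64(-1.431), 0]
87 [-48, -141, 0, 0, 0, np.float64(-1.518), 0]
91 [-55, -144, 0, 0, 0, np.float64(-1.588), 0]
94 [-60, -146, 0, 0, 0, np.float64(-1.641), 0]
96 [-63, -147, 0, 0, 0, np.float64(-1.676), 0]
```

Run:
```python
from m import *
arc(.098,-.030,[4,10,16,22,28,34,40,46,52,58,64,70,76,82,88,93,97,100,101])
```

```text
4 [2, -7, 0, 0, 0, np.float64(-0.07), 0]
10 [4, -17, 0, 0, 0, np.float64(-0.175), 0]
16 [4, -28, 0, 0, 0, np.float64(-0.279), 0]
22 [4, -39, 0, 0, 0, np.float64(-0.384), 0]
28 [3, -50, 0, 0, 0, np.float64(-0.489), 0]
34 [0, -60, 0, 0, 0, np.float64(-0.593), 0]
40 [-4, -70, 0, 0, 0, np.float64(-0.698), 0]
46 [-8, -80, 0, 0, 0, np.float64(-0.803), 0]
52 [-14, -89, 0, 0, 0, np.float64(-0.908), 0]
58 [-21, -97, 0, 0, 0, np.float64(-1.012), 0]
64 [-28, -105, 0, 0, 0, np.float64(-1.117), 0]
70 [-36, -112, 0, 0, 0, np.float64(-1.222), 0]
76 [-45, -118, 0, 0, 0, np.float64(-1.326), 0]
82 [-55, -123, 0, 0, 0, np.float64(-1.431), 0]
88 [-65, -127, 0, 0, 0, np.float64(-1.536), 0]
93 [-73, -129, 0, 0, 0, np.float64(-1.623), 0]
97 [-80, -131, 0, 0, 0, np.float64(-1.693), 0]
100 [-85, -132, 0, 0, 0, np.float64(-1.745), 0]
101 [-87, -132, 0, 0, 0, np.float64(-1.763), 0]
```

```bash
python3 -m jog '[[[0,-8,0,0,0,0,0],[0,-15,0,0,0,0,0],[2,-22,0,0,0,-0.07,0],[4,-32,0,0,0,-0.175,0],[4,-43,0,0,0,-0.279,0],[4,-54,0,0,0,-0.384,0],[3,-65,0,0,0,-0.489,0],[0,-75,0,0,0,-0.593,0],[-4,-85,0,0,0,-0.698,0],[-8,-95,0,0,0,-0.803,0],[-14,-104,0,0,0,-0.908,0],[-21,-112,0,0,0,-1.012,0],[-28,-120,0,0,0,-1.117,0],[-36,-127,0,0,0,-1.222,0],[-45,-133,0,0,0,-1.326,0],[-55,-138,0,0,0,-1.431,0],[-65,-142,0,0,0,-1.536,0],[-73,-144,0,0,0,-1.623,0],[-80,-146,0,0,0,-1.693,0],[-80,-146,0,0,0,-1.693,0]]]'
```

```text
t: 8.12
eef_pos: [0.5902, -0.0839, 0.0507]
ee_rot: [-3.141, -0.0, -1.222]
force: [0.5, 0.8, 0.0]
width: 0.0006
gripper_force: 0.0
```

```bash
python3 -m jog '[[[0,12,0,0,0,0,0],[0,20,-30,0,0,0,0],[0,20,-90,0,0,0,0],[0,20,-150,0,0,0,0],[-40,10,-195,0,0,0,0],[-80,0,-240,0,0,0,0],[-120,-10,-285,0,0,0,0],[-160,-20,-325,0,0,0,0],[-193,-30,-360,0,0,0,0],[-193,-30,-370,0,0,0,0],[-193,-30,-370,0,0,0,0],[-193,-30,-370,0,0,0,0]]]'
python3 - <<'E'
from m import *
im,d=grab_frame("wrist");cv2.imwrite("pics/w3.png",cv2.resize(im[0:240,96:416],(800,600),interpolation=cv2.INTER_CUBIC))
E
```

```text
t: 9.62
eef_pos: [0.5513, 0.1073, 0.4193]
ee_rot: [3.14, 0.0, -1.222]
force: [-0.6, -0.3, -0.5]
width: 0.0005
gripper_force: 0.0
```

View pics/w3.png

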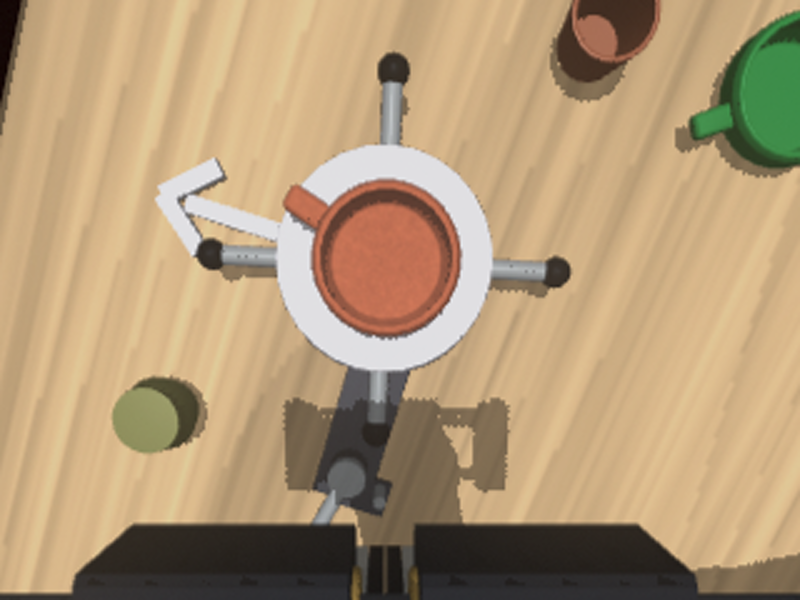

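The handle end is now at (291,199) and the rim centre at (387,258). The balls are at (394,70), (558,271), (210,254) and (377,433), and the arrow tip is at (158,195).

Run:
```python
from m import *
o=meas(dict(bn=(394,70,.06),bl=(558,271,.06),bf=(210,254,.06),br=(377,433,.06),tip=(158,195,.012),hnd=(289,199,.1),rim=(387,258,.112)),off=(96,0),k=2.5)
c=np.mean([o[b] for b in("bn","bl","bf","br")],0);print("axis",c)
for b in("bn","bl","bf","br","tip","hnd"):print(b,o[b],np.linalg.norm(o[b]-c),ang(c,o[b]))
print("handle from rim",o["rim"],np.linalg.norm(o["hnd"]-o["rim"]),ang(o["rim"],o["hnd"]))
```

```text
axis [0.5833 0.0186]
bn [ 0.6202 -0.1012] 0.1253687783462818 -72.87124417906676
bl [ 0.4626 -0.0193] 0.12649906565476887 -162.57963994970908
bf [0.7044 0.0561] 0.1268102657992081 17.226282657454963
br [0.5459 0.1387] 0.12579712345017785 107.2711582540208
tip [0.7666 0.0291] 0.1835897458964202 3.289683485274929
hnd [0.6553 0.0045] 0.07340067189539629 -11.042395318748646
handle from rim [0.5821 0.0178] 0.07444924514240162 -10.322343369916352
```

Run:
```python
from m import *
print(rel([*tcp(290,.098,-.045),.052],np.radians(-70)))
arc(.098,-.030,[2,4,6,8,10,11.5,12.5,13,13.5])
```

```text
(array([192.2,  43.1, 367.4]), array([ 0.002, -0.   , -0.   ]))
2 [1, -3, 0, 0, 0, np.float64(-0.035), 0]
4 [2, -7, 0, 0, 0, np.float64(-0.07), 0]
6 [3, -10, 0, 0, 0, np.float64(-0.105), 0]
8 [3, -14, 0, 0, 0, np.float64(-0.14), 0]
10 [4, -17, 0, 0, 0, np.float64(-0.175), 0]
11.5 [4, -20, 0, 0, 0, np.float64(-0.201), 0]
12.5 [4, -22, 0, 0, 0, np.float64(-0.218), 0]
13 [4, -23, 0, 0, 0, np.float64(-0.227), 0]
13.5 [4, -24, 0, 0, 0, np.float64(-0.236), 0]
```

```bash
python3 -m jog '[[[50,15,30,0,0,0,0],[100,30,60,0,0,0,0],[150,45,90,0,0,0,0],[192,50,130,0,0,0,0],[192,50,190,0,0,0,0],[192,50,250,0,0,0,0],[192,50,305,0,0,0,0],[192,50,345,0,0,0,0],[192,50,368,0,0,0,0],[192,42,368,0,0,0,0],[193,36,368,0,0,0,0],[193,30,368,0,0,0,0],[195,23,368,0,0,-0.07,0],[196,16,368,0,0,-0.14,0],[197,13,368,0,0,-0.175,0],[197,10,368,0,0,-0.201,0],[197,8,368,0,0,-0.218,0],[197,8,368,0,0,-0.218,0]]]' &&
python3 -m jog '[[[0,12,0,0,0,0,0],[0,20,-30,0,0,0,0],[0,20,-90,0,0,0,0],[0,20,-150,0,0,0,0],[-40,10,-195,0,0,0,0],[-80,0,-240,0,0,0,0],[-120,-10,-285,0,0,0,0],[-160,-20,-325,0,0,0,0],[-193,-30,-360,0,0,0,0],[-193,-30,-370,0,0,0,0],[-193,-30,-370,0,0,0,0],[-193,-30,-370,0,0,0,0]]]'
python3 - <<'E'
from m import *
im,d=grab_frame("wrist");cv2.imwrite("pics/w4.png",cv2.resize(im[0:240,96:416],(800,600),interpolation=cv2.INTER_CUBIC))
E
```

```text
t: 11.92
eef_pos: [0.6122, -0.0795, 0.0527]
ee_rot: [-3.141, -0.0, -1.003]
force: [0.4, -0.4, 0.1]
width: 0.0005
gripper_force: 0.1
t: 13.42
eef_pos: [0.533, 0.0985, 0.4211]
ee_rot: [3.14, 0.001, -1.004]
force: [-0.6, -0.3, 0.3]
width: 0.0003
gripper_force: 0.0
```

View pics/w4.png

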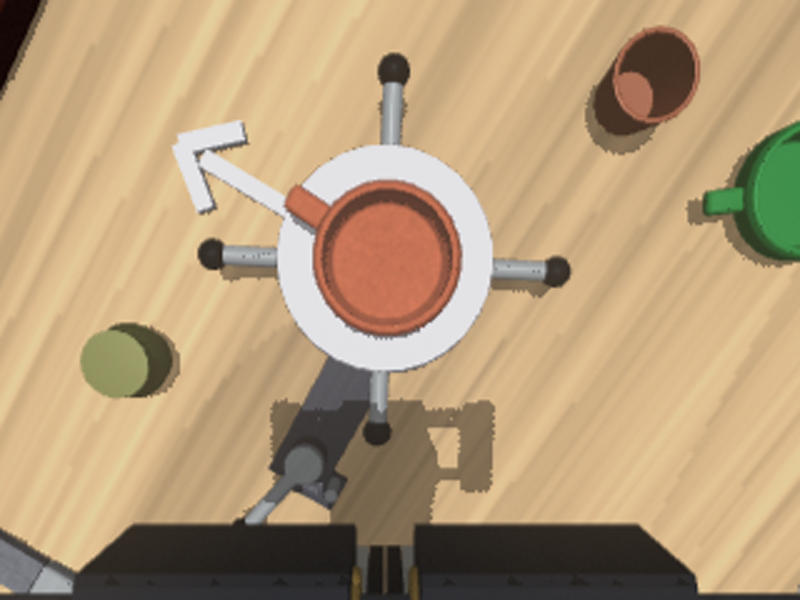

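The handle end is at about (291,200) and the arrow tip at about (175,148). The shaft runs under the handle, so alignment is close; I'll refine it with colour masks.

```bash
cat > fine.py <<'E'
from m import *
im,d=grab_frame("wrist")
def grid(mask,z):
    v,u=np.nonzero(mask);return np.array([ray("wrist",(a,b),z)[:2] for a,b in zip(u,v)])
m=im.astype(int);B,G,Rr=m[...,0],m[...,1],m[...,2]
roi=np.zeros(B.shape,bool);roi[20:180,150:320]=1
terr=(Rr>1.5*G)&(Rr>60)&roi
P=grid(terr,.112);D=np.linalg.norm(P-C,axis=1);rp=P[D<.0545]
(x,y),r=cv2.minEnclosingCircle((rp*1000).astype(np.float32));print("rim circ",x,y,r)
# rim centre: fit circle to outer boundary away from the handle
P=grid(terr,.104);a=np.degrees(np.arctan2(*(P-C).T[::-1]));D=np.linalg.norm(P-C,axis=1)
h=P[(D>.058)&(D<.073)&(abs(a)<60)];
vx,vy,x0,y0=cv2.fitLine((h*1000).astype(np.float32),cv2.DIST_L2,0,.01,.01).ravel();print("handle n",len(h),"centroid ang",ang(C,h.mean(0)))
for lo in(.056,.06,.064,.068):
    q=P[(D>lo)&(D<lo+.004)&(abs(a)<60)];print(lo,len(q),ang(C,q.mean(0)) if len(q) else 0)
white=(m.min(-1)>150)&(m.max(-1)-m.min(-1)<45);white[:, :150]=white[:, :150]
P=grid(white,.012);a=np.degrees(np.arctan2(*(P-C).T[::-1]));D=np.linalg.norm(P-C,axis=1)
s=P[(D>.1)&(D<.14)&(abs(a)<12)];print("shaft",len(s),ang(C,s.mean(0)))
s=P[(D>.1)&(D<.2)&(abs(a)<20)];print("arrow all",len(s),ang(C,s.mean(0)),"far",np.sort(D[(abs(a)<20)&(D<.2)])[-3:])
E
python3 fine.py
python3 - <<'E'
from m import *
o=meas(dict(bn=(394,70,.06),bl=(558,271,.06),bf=(210,253,.06),br=(377,433,.06),tip=(175,148,.012),hnd=(289,200,.1),rim=(387,258,.112)),off=(96,0),k=2.5)
c=np.mean([o[b] for b in("bn","bl","bf","br")],0);print("axis",c)
for b in("bn","bl","bf","br","tip","hnd"):print(b,o[b],np.linalg.norm(o[b]-c),ang(c,o[b]))
print("handle from rim",o["rim"],np.linalg.norm(o["hnd"]-o["rim"]),ang(o["rim"],o["hnd"]))
E
```

```text
rim circ 587.2063598632812 18.141603469848633 51.9416618347168
axis [0.5839 0.0185]
bn [ 0.6461 -0.0907] 0.12566664350042975 -60.374028933872886
bl [ 0.4738 -0.0446] 0.12696904102036208 -150.16101809439235
bf [0.6947 0.0812] 0.12728218299754834 29.48886344335235
br [0.5212 0.1283] 0.12644365274069289 119.76809861388155
tip [0.7658 0.032 ] 0.18234714959231327 4.239361964872265
hnd [0.6572 0.0211] 0.07332385650196595 1.9852544636950276
handle from rim [0.5828 0.0177] 0.07446536223829268 2.5940456120689865Traceback (most recent call last):
  File "fine.py", line 11, in <module>
    P=grid(terr,.104);a=np.degrees(np.arctan2(*(P-C).T[::-1]));D=np.linalg.norm(P-C,axis=1)
  File "fine.py", line 4, in grid
    v,u=np.nonzero(mask);return np.array([ray("wrist",(a,b),z)[:2] for a,b in zip(u,v)])
                                          ~~~^^^^^^^^^^^^^^^^^
  File "h.py", line 4, in ray
    p=camera_params(cam);K=np.array(p["mtx"]);R=np.array(p["R"]);t=np.array(p["t"])
ValueError: time passes only in moves, steps and waits
```

```bash
python3 - <<'E'
s=open('fine.py').read()
a=s.index("def grid");b=s.index("m=im.astype")
s=s[:a]+'''p=camera_params("wrist");K=np.array(p["mtx"]);RR=np.array(p["R"]);cc=-RR.T@np.array(p["t"])
def grid(mask,z):
    v,u=np.nonzero(mask);d=RR.T@np.linalg.inv(K)@np.array([u,v,np.ones(len(u))])
    return (cc[:,None]+d*(z-cc[2])/d[2]).T[:,:2]
'''+s[b:]
open('fine.py','w').write(s)
E
python3 fine.py
```

```text
rim circ 587.022216796875 18.890155792236328 51.85612487792969
handle n 98 centroid ang -0.34804908828250497
0.056 25 -0.6347865901973729
0.06 27 -0.021911115006726174
0.064 24 -0.338394357804268
0.068 27 -0.37165359819911004
shaft 166 2.655388117107836
arrow all 686 2.491957493505714 far [0.1842 0.1845 0.185 ]
```

```bash
cat >> fine.py <<'E'
import sys
cn,_=None,None
w=(terr).astype(np.uint8)
n,lab,st,ce=cv2.connectedComponentsWithStats(w);i=1+np.argmax(st[1:,4]);w=(lab==i)
# joint fit: rim circle at z=.112 + handle rect (x 40..76, half-width 9, z .104 top, .092 bottom) + wall foot, vs mask
from scipy.optimize import minimize
def render(q,S=4):
    x,y,th=q[0]/1000,q[1]/1000,np.radians(q[2]);out=np.zeros((384*S,512*S),np.uint8)
    def pr(X):
        X=np.asarray(X,float);c=RR@X.T+np.array(p["t"])[:,None];z=K@c;return ((z[:2]/z[2]).T+.5)*S-.5
    t=np.linspace(0,2*np.pi,90)
    for z,r in((.112,.05),):
        cv2.fillPoly(out,[np.round(pr(np.c_[x+r*np.cos(t),y+r*np.sin(t),0*t+z])).astype(int)],1)
    pts=[]
    for z in(.104,.092):
        for a,b in((.04,-.009),(.04,.009),(.076,.009),(.076,-.009)):
            pts.append((x+a*np.cos(th)-b*np.sin(th),y+a*np.sin(th)+b*np.cos(th),z))
    cv2.fillPoly(out,[cv2.convexHull(np.round(pr(pts)).astype(np.int32))],1)
    return cv2.resize(out.astype(np.float32),(512,384),interpolation=cv2.INTER_AREA)
w=cv2.morphologyEx(w.astype(np.uint8),cv2.MORPH_CLOSE,np.ones((9,9))).astype(np.float32)
cost=lambda q:np.sum((render(q)-w)**2)
best=min((minimize(cost,[583.5,18.5,t0],method="Nelder-Mead",options=dict(initial_simplex=[[583.5,18.5,t0],[586,18.5,t0],[583.5,21,t0],[583.5,18.5,t0+6]])) for t0 in(-3,0,3)),key=lambda r:r.fun)
print("pot fit",best.x,best.fun,w.sum())
for t in range(-4,7):print(t,round(cost([best.x[0],best.x[1],t]),1),end="; ")
big=cv2.resize(im[55:140,185:285],None,fx=7,fy=7,interpolation=cv2.INTER_CUBIC)
e=cv2.resize(render(best.x)[55:140,185:285],None,fx=7,fy=7,interpolation=cv2.INTER_CUBIC)
cs,_=cv2.findContours((e>.5).astype(np.uint8),cv2.RETR_EXTERNAL,cv2.CHAIN_APPROX_NONE);cv2.drawContours(big,cs,-1,(255,0,0),1)
cv2.imwrite("pics/%s.png"%sys.argv[1],big)
E
python3 fine.py f1
```

```text
rim circ 586.9763793945312 19.026460647583008 52.11735534667969
handle n 97 centroid ang -0.2567727566231714
0.056 27 -0.1950669362697518
0.06 25 0.061773123227909094
0.064 27 -0.23226712254767753
0.068 27 -0.2402219255181488
shaft 168 2.725533187327501
arrow all 683 2.5815030968655774 far [0.1845 0.1848 0.1853]
pot fit [583.312   19.3956  -0.9861] 223.6484375 3011.0
-4 263.8; -3 245.5; -2 229.1; -1 223.6; 0 229.8; 1 241.8; 2 261.9; 3 284.6; 4 309.6; 5 331.1; 6 349.0;
```

View pics/f1.png

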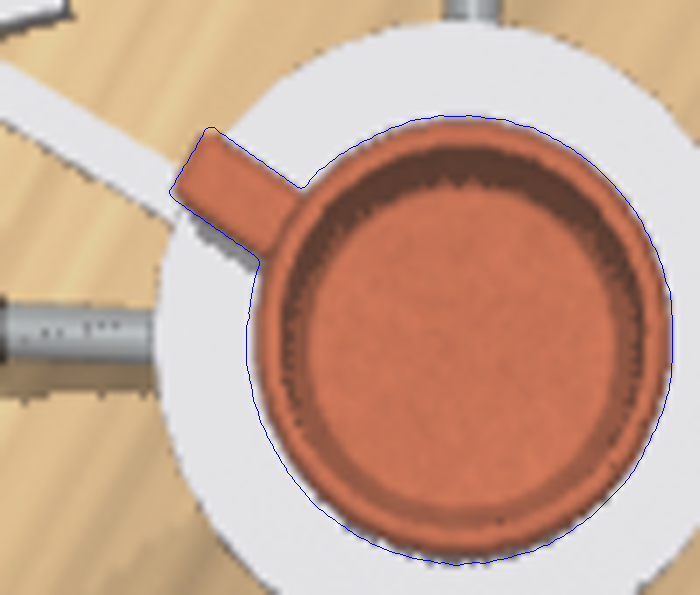

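The overlay puts the handle at about −0.7° and the arrow at about +2.7°. In the zoomed crop the handle's edges slope about 4° steeper than the arrow shaft's. I'll push about 3.5° more with the same contact offset.

```bash
python3 -m jog '[[[50,15,30,0,0,0,0],[100,30,60,0,0,0,0],[150,45,90,0,0,0,0],[192,50,130,0,0,0,0],[192,50,190,0,0,0,0],[192,50,250,0,0,0,0],[192,50,305,0,0,0,0],[192,50,350,0,0,0,0],[192,50,370,0,0,0,0],[193,42,370,0,0,0,0],[193,36,370,0,0,0,0],[193,32,370,0,0,0,0],[193,30,370,0,0,0,0],[194,28,370,0,0,-0.02,0],[194,26,370,0,0,-0.04,0],[195,24,370,0,0,-0.062,0],[195,24,370,0,0,-0.062,0]]]' &&
python3 -m jog '[[[0,12,0,0,0,0,0],[0,20,-30,0,0,0,0],[0,20,-90,0,0,0,0],[0,20,-150,0,0,0,0],[-40,10,-195,0,0,0,0],[-80,0,-240,0,0,0,0],[-120,-10,-285,0,0,0,0],[-160,-20,-325,0,0,0,0],[-193,-30,-360,0,0,0,0],[-193,-30,-370,0,0,0,0],[-193,-30,-370,0,0,0,0],[-193,-30,-370,0,0,0,0]]]' && python3 fine.py f2
```

```text
t: 15.75
eef_pos: [0.6182, -0.0779, 0.0525]
ee_rot: [-3.142, 0.0, -0.94]
force: [-1.3, 0.5, 0.7]
width: -0.0
gripper_force: 0.3
t: 17.25
eef_pos: [0.5283, 0.0948, 0.4211]
ee_rot: [3.14, 0.001, -0.942]
force: [0.2, 0.7, -1.3]
width: 0.0005
gripper_force: 0.0
rim circ 587.0230712890625 19.043081283569336 52.01251983642578
handle n 96 centroid ang 2.8724329536453097
0.056 26 2.8252031009781087
0.06 26 2.7053333766682752
0.064 27 2.9241386332291
0.068 25 2.8770570155803643
shaft 171 2.563147827425438
arrow all 694 2.4219379344138723 far [0.1838 0.1841 0.1846]
pot fit [583.7268  19.6382   1.668 ] 227.84765625 3010.0
-4 326.0; -3 303.3; -2 283.9; -1 264.0; 0 245.6; 1 230.0; 2 228.7; 3 234.9; 4 246.0; 5 268.4; 6 289.1;
```

View pics/f2.png

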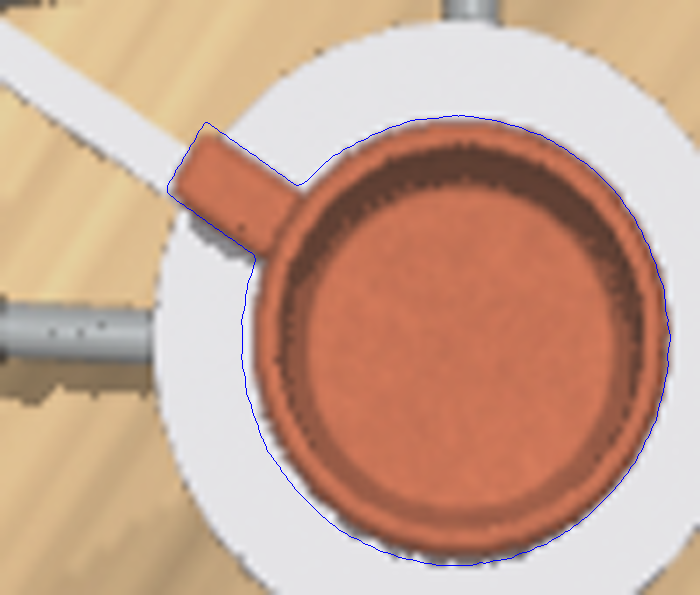

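The handle now lies within about 1° of the arrow (2.9° by mask against 2.5°). Next is the brake.

Run:
```python
import m;from m import *
m.C=np.array([.558,.1843])
for th,tau,z in((81,-.045,.2),(81,-.045,.04)): print(th,rel([*tcp(th,.055,tau),z],np.radians(th-180)))
# rows from the pose (81,-45): tool y=+t, tool x=-u
p0=tcp(81,.055,-.045);R0=Ro.from_euler("xyz",[np.pi,0,np.radians(81-180)])
for th in(81,85,90,96,102,108,114,120,126,131,135,139,141,143,144,145,146,147):
    q=tcp(th,.055,-.025)-p0;v=R0.inv().apply([*q,0])*1000;print(th,v.round(0)[:2],round(-np.radians(th-81),3))
```

```text
81 (array([ -61.9, -147.8,  220.8]), array([ 0.002, -0.   ,  0.786]))
81 (array([ -61.8, -148.2,  380.8]), array([ 0.002, -0.   ,  0.786]))
81 [-0. 20.] -0.0
85 [-2. 24.] -0.07
90 [-3. 29.] -0.157
96 [-5. 35.] -0.262
102 [-5. 41.] -0.367
108 [-5. 48.] -0.471
114 [-5. 54.] -0.576
120 [-3. 60.] -0.681
126 [-2. 66.] -0.785
131 [ 0. 71.] -0.873
135 [ 2. 75.] -0.942
139 [ 5. 78.] -1.012
141 [ 6. 80.] -1.047
143 [ 7. 82.] -1.082
144 [ 8. 83.] -1.1
145 [ 8. 83.] -1.117
146 [ 9. 84.] -1.134
147 [10. 85.] -1.152
```

```bash
python3 -m jog '[[[-15,-37,30,0,0,0.15,0],[-30,-75,60,0,0,0.3,0],[-46,-112,90,0,0,0.45,0],[-62,-148,120,0,0,0.6,0],[-62,-148,140,0,0,0.75,0],[-62,-148,170,0,0,0.786,0],[-62,-148,230,0,0,0.786,0],[-62,-148,290,0,0,0.786,0],[-62,-148,340,0,0,0.786,0],[-62,-148,370,0,0,0.786,0],[-62,-148,381,0,0,0.786,0],[-62,-148,381,0,0,0.786,0],[-62,-148,381,0,0,0.786,0]]]' && python3 -m jog '[[[0,12,0,0,0,0,0],[0,20,0,0,0,0,0],[-2,24,0,0,0,-0.07,0],[-3,29,0,0,0,-0.157,0],[-5,35,0,0,0,-0.262,0],[-5,41,0,0,0,-0.367,0],[-5,48,0,0,0,-0.471,0],[-5,54,0,0,0,-0.576,0],[-3,60,0,0,0,-0.681,0],[-2,66,0,0,0,-0.785,0],[0,71,0,0,0,-0.873,0],[2,75,0,0,0,-0.942,0],[5,78,0,0,0,-1.012,0],[6,80,0,0,0,-1.047,0],[6,80,0,0,0,-1.047,0]]]'
```

```text
t: 18.92
eef_pos: [0.6126, 0.2333, 0.043]
ee_rot: [-3.14, 0.001, -1.727]
force: [-0.3, -0.2, -0.5]
width: 0.0006
gripper_force: 0.0
t: 20.8
eef_pos: [0.5317, 0.2398, 0.0421]
ee_rot: [-3.141, -0.0, -0.68]
force: [1.7, -0.2, 0.9]
width: 0.0002
gripper_force: 0.4
```

Continue in small steps until the force rises at the stop.

```bash
python3 -m jog '[[[0,1,0,0,0,-0.02,0],[0,2,0,0,0,-0.035,0],[0,3,0,0,0,-0.05,0],[0,3,0,0,0,-0.05,0]]]'; python3 -m jog '[[[0,1,0,0,0,0,0],[0,2,0,0,0,0,0],[0,2,0,0,0,0,0]]]'
```

```text
t: 21.3
eef_pos: [0.5297, 0.2371, 0.0415]
ee_rot: [3.141, 0.0, -0.63]
force: [-0.7, 1.8, 0.7]
width: 0.0004
gripper_force: 0.7
t: 21.68
eef_pos: [0.5285, 0.2353, 0.0415]
ee_rot: [3.141, 0.0, -0.63]
force: [-0.1, 1.0, -1.1]
width: 0.0004
gripper_force: 0.7
```

```bash
for i in 1 2 3; do python3 -m jog '[[[0,1,0,0,0,0,0],[0,1,0,0,0,0,0]]]' | egrep "force|eef"; done
```

```text
eef_pos: [0.528, 0.2346, 0.0415]
force: [-0.2, 0.7, -1.0]
gripper_force: 0.7
eef_pos: [0.5276, 0.2341, 0.0416]
force: [1.1, 2.8, -0.8]
gripper_force: 1.3
eef_pos: [0.5275, 0.2339, 0.0417]
force: [2.4, 4.9, -2.7]
gripper_force: 2.6
```

```bash
for i in 1 2; do python3 -m jog '[[[0,1,0,0,0,0,0],[0,1,0,0,0,0,0]]]' | egrep "force|eef"; done
```

```text
eef_pos: [0.5275, 0.2338, 0.0419]
force: [2.6, 6.7, -4.4]
gripper_force: 3.6
eef_pos: [0.5275, 0.2338, 0.042]
force: [4.0, 9.6, -4.9]
gripper_force: 4.7
```

```bash
python3 -m jog '[[[0,-8,0,0,0,0,0],[0,-20,0,0,0,0,0],[0,-20,-50,0,0,0,0],[0,-20,-110,0,0,0,0],[0,0,-165,0,0,0,0],[0,40,-210,0,0,0,0],[0,80,-255,0,0,0,0],[0,110,-305,0,0,0,0],[0,127,-350,0,0,0,0],[0,127,-375,0,0,0,0],[0,127,-375,0,0,0,0],[0,127,-375,0,0,0,0]]]'
python3 - <<'E'
from m import *
im,d=grab_frame("wrist");cv2.imwrite("pics/w5.png",cv2.resize(im[0:240,96:416],(800,600),interpolation=cv2.INTER_CUBIC))
E
```

```text
t: 24.42
eef_pos: [0.4506, 0.1287, 0.4158]
ee_rot: [3.14, 0.001, -0.63]
force: [-0.3, -0.4, -0.4]
width: 0.0001
gripper_force: 0.0
```

View pics/w5.png

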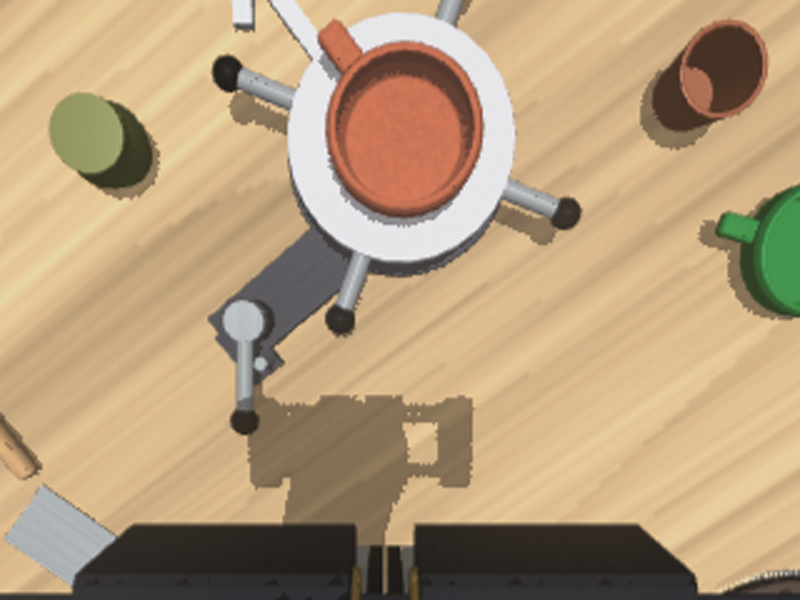

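The brake lever (ball at (244,421)) rests against the stop pin at (261,363). The handle at (338,45) still lies along the arrow shaft at (290,25). The robot is clear, so I'm handing in.

```bash
python3 -c "
from station import arm
print(arm.job_done())"
```

```text
the job is handed in; nothing more can be done
None
```

I handed in the job: the pot's handle lines up with the arrow to within about 1° by my camera measurement, and the brake lever is against its stop pin. The clock read 24 s of the 64 s, the pot was not touched, and the arm was clear of everything; the hand-in returned no verdict.

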